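# Gauge the coloured valve bodies from the parts bin

## Task

Two or three coloured valve bodies lie among other parts in the grey bin: take them one at a time in the order blue, orange, green (passing over a missing one), lay each lengthwise on the bench gauge and slide the jaw shut on it until it is held against the anvil and the red plunger is pushed about half way in, not bottomed, for a moment. Then draw the jaw back and lay that valve body flat in the steel tray. Finish with the empty gauge's jaw pushed fully shut, the other parts still in the bin and the rest of the bench left alone.

Things in the scene. Friction and masses are not known exactly. Their poses are not given: they have to be found in the camera images.
- crate: Grey plastic bin, open on top, 284 x 290 mm, 50 mm high, walls and floor 5 mm thick; fixed. Origin: centre of its underside on the table; x and y along its sides (short 284 mm side along x), z up. It stands to the robot's left or right.
- tray: Shallow stainless tray, 240 x 270 mm, 30 mm high, walls and floor 4 mm thick; fixed, empty at the start, on the other side from the bin. Origin: centre of its underside; the 240 mm side along x, z up.
- gauge: Bench length gauge, fixed: a dark flat bed 280 x 70 mm, 10 mm thick, its top 10 mm above the table. Origin: centre of the bed's underside on the table; x runs along the bed towards the fixed anvil (away from the robot), y across, z up. Parts are laid on the bed lengthwise along x on the centre line.
- anvil: Fixed yellow stop block at the far end of the gauge bed, 30 x 50 mm, its top 55 mm above the table. Same origin and axes as the gauge; its measuring face is the plane x = +90 mm of the gauge frame, facing the robot.
- jaw (a joint): Travel of the gauge's yellow sliding jaw, m: 0 = pushed fully shut (towards the anvil), 0.085 = fully drawn back towards the robot. With the plunger out, the gap between the red plunger face and the anvil face is 80 mm + this value. It slides along the gauge's x with about 5 N of friction and stays where it is left. The jaw block is 36 x 50 mm, its top 55 mm above the table.
- jaw_knob (a point): Grip point in the square black knob on top of the sliding jaw: 20 x 20 mm, sides along the gauge's x and y, reaching from 55 to 96 mm above the table; this point is 80 mm above the table on its axis. With the plunger out, the red plunger face is 42 mm from this point towards the anvil.
- plunger (a joint): How far the red sprung plunger in the front of the jaw is pushed in, m: 0 = out, 0.012 = bottomed. Spring 1250 N/m (15 N at the bottom; half way, 6 mm, 7.5 N).
- pad: Red face plate of the plunger, 32 mm wide (y), 30 mm high, from 13 to 43 mm above the table, 6 mm thick, on a thin stem; square to the gauge's x. Origin: on the table plane under the middle of its front face.
- valve_blue: Valve body with a blue square middle block 44 mm long and 36 x 36 mm in section, and a round steel stub 22 mm in diameter at each end; 96 mm long over all, about 160 g. Origin: its very middle (18 mm above what it lies on); x along its length. Lies flat on a face of the block. May be absent (None).
- valve_orange: Valve body with an orange square middle block 44 mm long and 36 x 36 mm in section, and a round steel stub 22 mm in diameter at each end; 106 mm long over all, about 160 g. Origin: its very middle (18 mm above what it lies on); x along its length. Lies flat on a face of the block. May be absent (None).
- valve_green: Valve body with a green square middle block 44 mm long and 36 x 36 mm in section, and a round steel stub 22 mm in diameter at each end; 116 mm long over all, about 160 g. Origin: its very middle (18 mm above what it lies on); x along its length. Lies flat on a face of the block. May be absent (None).
- valve_plain: Like the coloured valve bodies but bare steel block, 106 mm long: stays in the bin. Origin in its middle, x along its length.
- bobbin: White plastic bobbin, 80 mm long, two end plates 40 x 36 mm and a 24 mm core: stays in the bin. Origin in its middle (18 mm above the bin floor), x along its length.
- bracket: Black plastic U bracket, 90 x 34 mm, 36 mm high: stays in the bin. Origin in its middle (18 mm above the bin floor), x along its length.
- can_tall: Steel canister, 62 mm in diameter, 100 mm high, standing about on the bench; a bystander. Origin: centre of its underside.
- can_short: Steel canister, 62 mm in diameter, 75 mm high, standing about on the bench; a bystander. Origin: centre of its underside.
- jar_a: White jar with orange cap, 66 mm in diameter, 85 mm high, standing about on the bench; a bystander. Origin: centre of its underside.
- jar_b: White jar with orange cap, 66 mm in diameter, 85 mm high, standing about on the bench; a bystander. Origin: centre of its underside.
- sieve: Steel ring of a sieve, 100 mm in diameter, 35 mm high, standing about on the bench; a bystander. Origin: centre of its underside.
- wrench: Wrench 180 mm long lying flat at the side of the bench; a bystander.

How it is judged:
By the outcome, as a careful person would: the job done as asked, in the order asked, and still so for the second after the job is handed in, with the robot touching nothing.
Of valve_blue, valve_orange, valve_green only 2 to 3 are there at a start; the rules pass over those that are not, and their reading is None.
At some moment in a run one of valve_blue, valve_orange, valve_green may be knocked a few centimetres aside while the robot is not near it.
Once in a run the grip may slacken for a moment while it holds something.
It also fails if it takes over 210 s, if anything falls off the work surface, if the arm or the gripper's body presses on something with over 40 N, if the wrist force passes 120 N, or if a joint passes its speed limit or range.

## Robot

A 6-joint arm with a two-finger parallel gripper is mounted at the origin on the work surface. World frame = base frame: x ahead of the robot, y to its left, z up, the work surface at z = 0. Lengths are in m, angles in rad, forces in N, time in s.
With the tool pointing down it reaches from about 0.3 to 0.775 m from the base axis. Payload 14.6 kg.
Tool frame: the origin (TCP) lies where the fingers leave the gripper's body, on its centre line; the fingertips stand 73 mm ahead of it and the grasp point (between the pads) lies 54 mm ahead of it; x points along the fingers, y is the direction in which the jaws open and shut, and the axes are right-handed (so a half turn about x gives the same grasp; the last joint's range is limited). The gripper opens to 85 mm and grips with 20 to 120 N. Pads are 22 mm wide; open, the fingers measure 114 mm over their backs; the gripper's body (76 mm by 85 mm) begins 54 mm behind the grasp point. The pads swing forward as they close: fully open they stand 13 mm farther back than shut.
Start: joints at [1.143, 0.3, 1.521, -0, 1.321, -0.067], TCP at [0.194, 0.515, 0.304] pointing down, gripper open.
Joint ranges: [-3.03, 3.03], [-0.79, 2.21], [0.23, 2.52], [-1.04, 4.18], [0, 3.07], [-2.55, 2.55]. Speed limits (rad/s): [2.22, 2.22, 2.57, 3.14, 3.14, 3.14].

## Interface

Orientations are given as a unit quaternion [w, x, y, z].
In Python, from station import manip, cams gives the robot as it stands. Calls block until the motion is done:
- manip.move_ptp(position, orientation): joint-space move of the TCP to a pose.
- manip.move_linear(position, frame=None, feed=0.15, f_stop=None): straight line of the TCP; frame=None keeps the orientation; feed is the mean speed in m/s. With f_stop (N) it stops when the force on the tool has changed by that much, and returns True; else False.
- manip.move_joints(angles): joint-space move.
- manip.grip(opening, f_grip=None): finger opening in m; f_grip is the grip in N (None keeps the last); returns when the fingers have stopped.
- manip.dwell(seconds).
- manip.ik(position, orientation): joint angles nearest the present ones, or None.
- cams.get_image(name): name is "side" or "top"; returns (picture, depth): 384x512x3 uint8, blue, green, red; 384x512 float32, m along the optical axis (not along the pixel's ray), 0 where there is no reading.
- cams.calibration(name): a dict with "intrinsics" (3x3 intrinsics, pixels), "dist" ([k1, k2, p1, p2, k3] as OpenCV has them; the pictures are not rectified), "view" (4x4, takes a point from world to camera coordinates). Camera axes: x right, y down, z forward; pixel columns grow to the right and rows downward; lengths in m; the calibration is good to about 2 mm. A picture is of the moment at which its call begins. calibration takes no time and is no camera call.
A pose or a line that the arm cannot do raises manip.Unreachable and nothing moves.
- manip.job_done(): hands the job in, once; it reports no verdict.
Trained networks look in the newest picture that a camera, given by its name, has taken for a name from the list of things; names that differ only in an ending like _2 or _b are one class to them, and where a whole thing is asked for, a point or a joint stands for the part that bears it (a point fixed in the world has none). Each returns a list of dicts, best first, with "confidence" (0 to 1); they miss things now and then, are a little off and sometimes report something else, mostly with a low value. They report only what shows in the picture. A call takes as long as a camera call.
- cams.masks_of(query, camera): "mask" (384x512 bool, what is visible of it) and "uv" ([column, row] in pixels, amid what is visible of it).
Readings, each from a call of its own:
- manip.get_clock(): time.
- manip.get_qpos(): joint angles.
- manip.get_joint_velocities(): joint speeds.
- manip.get_joint_torque(): joint torques, N m.
- manip.get_position(): TCP position.
- manip.get_tcp_rot(): TCP orientation.
- manip.get_ft_force(): force on the tool from outside, world axes, zero at the start.
- manip.get_ft_torque(): the same for the moment, N m.
- manip.get_opening(): finger opening in m.
Only numpy, scipy, OpenCV 4.12 (cv2) and the standard library are available. Lean on these libraries where they do the work, as an engineer would, in place of code of your own. Each camera call takes 0.05 s, during which the arm holds its last target.

## Working session

There is one attempt and no reset: what is moved stays moved. The work goes in short steps, each a Python script; the robot and the scene stay as the last script left them, time stands still between calls to the robot, and variables do not carry over. Pictures are saved under pics/ and viewed, and the job is handed in when it is done.

```bash
ls; mkdir -p pics; python3 - <<'E'
from station import manip, cams
import cv2, numpy as np
print(manip.get_clock(), manip.get_position(), manip.get_tcp_rot(), manip.get_opening(), manip.get_ft_force())
for n in ("side","top"):
    im,d=cams.get_image(n); cv2.imwrite(f"pics/a_{n}.png",im); np.savez(f"/tmp/a_{n}.npz",im=im,d=d)
    c=cams.calibration(n); print(n,c)
E
```

```text
pics
0.0 [0.19410287 0.51443562 0.30329742] [ 0.69552491  0.12645097  0.69573984 -0.12728445] 0.0856555249073069 [-1.46394739  0.4229537   0.50839577]
side {'intrinsics': array([[428.80035992,   0.        , 250.69315544],
       [  0.        , 428.80035992, 194.68724318],
       [  0.        ,   0.        ,   1.        ]]), 'dist': array([-0.10392332,  0.        ,  0.        ,  0.        ,  0.        ]), 'view': array([[ 0.86374814, -0.50391932,  0.0021134 , -0.55512128],
       [-0.39142989, -0.67356395, -0.62697228,  0.23508422],
       [ 0.31736696,  0.5407189 , -0.7790387 ,  1.50758881],
       [ 0.        ,  0.        ,  0.        ,  1.        ]])}
top {'intrinsics': array([[390.81417507,   0.        , 252.82072608],
       [  0.        , 390.81417507, 188.83319103],
       [  0.        ,   0.        ,   1.        ]]), 'dist': array([-0.01388798,  0.        ,  0.        ,  0.        ,  0.        ]), 'view': array([[-0.02095473, -0.99972387, -0.01063391, -0.04406961],
       [-0.99430818,  0.02195017, -0.10425661,  0.62483189],
       [ 0.10446123,  0.00838871, -0.99449358,  1.37473828],
       [ 0.        ,  0.        ,  0.        ,  1.        ]])}
```

View pics/a_side.png

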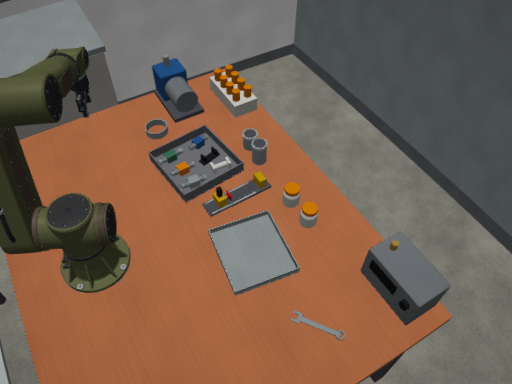

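View pics/a_top.png

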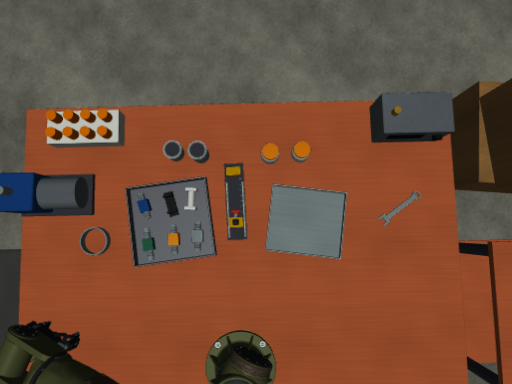

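```bash
cat > h.py <<'E'
from station import manip, cams
import cv2, numpy as np
def snap(n,save=None):
    im,d=cams.get_image(n)
    if save: cv2.imwrite(f"pics/{save}.png",im)
    return im,d
def unproj(n,uv,d=None,z=None):
    c=cams.calibration(n);K=c["intrinsics"];V=c["view"]
    uv=np.asarray(uv,float).reshape(-1,1,2)
    r=cv2.undistortPoints(uv,K,c["dist"]).reshape(-1,2)
    r=np.c_[r,np.ones(len(r))]
    R=V[:3,:3];t=V[:3,3]
    if d is not None:
        return (r*np.asarray(d).reshape(-1,1)-t)@R
    o=-R.T@t; w=r@R
    return o+w*((z-o[2])/w[:,2])[:,None]
def proj(n,P):
    c=cams.calibration(n);V=c["view"]
    return cv2.projectPoints(np.asarray(P,float).reshape(-1,1,3),cv2.Rodrigues(V[:3,:3])[0],V[:3,3],c["intrinsics"],c["dist"])[0].reshape(-1,2)
def cloud(n,mask,d):
    v,u=np.nonzero(mask&(d>0)); return unproj(n,np.c_[u,v],d=d[v,u])
def crop(im,u0,v0,u1,v1,s,name):
    cv2.imwrite(f"pics/{name}.png",cv2.resize(im[v0:v1,u0:u1],None,fx=s,fy=s,interpolation=cv2.INTER_CUBIC))
def rect(P):
    (c,wh,a)=cv2.minAreaRect(P[:,:2].astype(np.float32)); 
    if wh[0]<wh[1]: wh=wh[::-1];a+=90
    return np.round(c,4),np.round(wh,4),(a+90)%180-90
E
python3 - <<'E'
from h import *
im,d=snap("top"); crop(im,115,155,355,275,3.3,"b_top")
for q in ["valve_blue","valve_orange","valve_green","valve_plain","bobbin","bracket","jaw","anvil","gauge","pad","jaw_knob","tray","crate"]:
    for m in cams.masks_of(q,"top")[:2]:
        P=cloud("top",m["mask"],d)
        print(q,round(m["confidence"],2),np.round(m["uv"],1),m["mask"].sum(),rect(P),np.round(np.percentile(P[:,2],[5,50,95]),3))
E
```

```text
valve_blue 0.59 [141.3 205.7] 258 (array([0.5754, 0.3442]), array([0.102 , 0.0471]), 19.421022415161133) [0.006 0.036 0.045]
valve_orange 0.71 [175.7 240.1] 261 (array([0.4521, 0.2309]), array([0.104 , 0.0376]), 4.045372486114502) [0.012 0.037 0.044]
valve_orange 0.54 [232.3 219.6] 183 (array([0.5201, 0.0071]), array([0.057 , 0.0495]), -1.1146392822265625) [0.028 0.055 0.098]
valve_green 0.66 [146.9 243. ] 260 (array([0.4363, 0.32  ]), array([0.1137, 0.0357]), 12.836673736572266) [0.022 0.036 0.044]
valve_plain 0.81 [196.1 236.2] 243 (array([0.4611, 0.1448]), array([0.1035, 0.0356]), -2.3730239868164062) [0.024 0.037 0.044]
valve_plain 0.49 [174.3 146.4] 333 (array([0.7766, 0.2305]), array([0.0822, 0.0645]), 24.307092666625977) [0.019 0.074 0.08 ]
bobbin 0.53 [188.2 199. ] 179 (array([0.5948, 0.169 ]), array([0.079 , 0.0378]), -1.3905715942382812) [0.023 0.036 0.044]
bracket 0.69 [170.1 204.5] 224 (array([0.5804, 0.2442]), array([0.0878, 0.0333]), 16.38535499572754) [0.01  0.015 0.042]
jaw 0.45 [234.1 220.4] 162 (array([0.5182, 0.0054]), array([0.0533, 0.0461]), -1.0422286987304688) 
[... 412 characters left out ...]
6 (array([ 0.7514, -0.2301]), array([0.0601, 0.0575]), -55.366729736328125) [0.027 0.083 0.089]
jaw_knob 0.47 [230.7 222.8] 152 (array([0.5182, 0.0054]), array([0.0533, 0.0461]), -0.9669113159179688) [0.03  0.056 0.098]
tray 0.64 [308. 222.] 5100 (array([ 0.5085, -0.2437]), array([0.2744, 0.2445]), 81.89484405517578) [-0.001  0.004  0.027]
tray 0.22 [198.3 148.3] 380 (array([0.7704, 0.1444]), array([0.0933, 0.071 ]), 31.179122924804688) [0.006 0.099 0.105]
crate 0.62 [170.7 221.3] 5497 (array([0.5196, 0.2483]), array([0.3101, 0.3018]), -82.40381383895874) [0.    0.006 0.049]
crate 0.27 [ 84.9 238. ] 295 (array([0.4504, 0.5152]), array([0.1003, 0.0996]), -61.6583194732666) [0.003 0.026 0.038]
```

View pics/b_top.png

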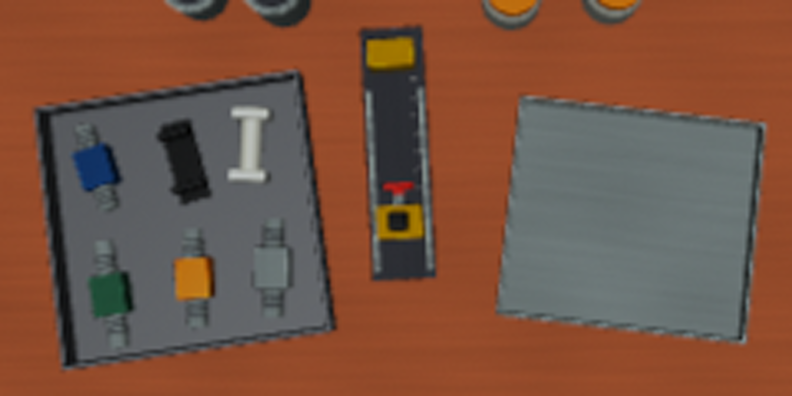

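```bash
cat >> h.py <<'E'
def block_pts(n,mask,d,zlo,zhi):
    P=cloud(n,mask,d); return P[(P[:,2]>zlo)&(P[:,2]<zhi)]
E
python3 - <<'E'
from h import *
for n in ("top","side"):
    im,d=snap(n)
    if n=="side": crop(im,140,110,310,310,3,"b_side")
    H,W=d.shape
    P=unproj(n,np.stack(np.meshgrid(np.arange(W),np.arange(H)),-1).reshape(-1,2),d=d.ravel()).reshape(H,W,3)
    hsv=cv2.cvtColor(im,cv2.COLOR_BGR2HSV)
    reg=(P[...,0]>.4)&(P[...,0]<.76)&(abs(P[...,1]-.01)<.06)
    yel=reg&(hsv[...,0]>18)&(hsv[...,0]<32)&(hsv[...,1]>150)&(hsv[...,2]>60)
    top=yel&(P[...,2]>.049)&(P[...,2]<.061)
    for nm,s in (("anvil",top&(P[...,0]>.63)),("jaw",top&(P[...,0]<.6))):
        print(n,nm,s.sum(),P[s].mean(0).round(4),rect(P[s]))
    bed=reg&(P[...,2]>.006)&(P[...,2]<.014)&(hsv[...,2]<150)&(hsv[...,1]<150)
    print("bed",rect(P[bed]))
    kn=reg&(P[...,2]>.088); print("knob",kn.sum(),P[kn].mean(0).round(4),rect(P[kn]))
    for q in ["valve_blue","valve_orange","valve_green","tray","crate"]:
        ms=cams.masks_of(q,n)
        if not ms: print(q,"none");continue
        m=ms[0]; p=P[m["mask"]&(d>0)]
        if q[0]=="v":
            t=p[(p[:,2]>.032)]; print(q,m["confidence"],"top",t.mean(0).round(4),rect(p[p[:,2]>.015]))
        else:
            t=p[p[:,2]>(.02 if q=="tray" else .04)]; print(q,rect(t))
E
```

```text
top anvil 107 [0.69   0.0125 0.0548] (array([0.6906, 0.0133]), array([0.0469, 0.0292]), 89.58511352539062)
top jaw 91 [0.5077 0.0053 0.0549] (array([0.5074, 0.0056]), array([0.0461, 0.0316]), 88.87525939941406)
bed (array([0.585 , 0.0088]), array([0.2791, 0.0705]), 2.141436815261841)
knob 32 [0.5066 0.0069 0.0947] (array([0.5065, 0.0069]), array([0.0172, 0.0172]), 89.46920776367188)
valve_blue 0.67 top [0.5124 0.0054 0.0609] (array([0.5199, 0.0054]), array([0.0568, 0.0461]), -1.1247406005859375)
valve_orange 0.72 top [0.4514 0.2296 0.0387] (array([0.4523, 0.2293]), array([0.1027, 0.0358]), -0.8035507202148438)
valve_green 0.85 top [0.4369 0.3211 0.0391] (array([0.4362, 0.3209]), array([0.1124, 0.035 ]), 4.9558258056640625)
tray (array([ 0.5067, -0.2452]), array([0.2712, 0.2405]), 82.09587097167969)
crate (array([0.5158, 0.2399]), array([0.288 , 0.2849]), -83.13046884536743)
side anvil 70 [0.687  0.0073 0.0533] (array([0.6871, 0.0075]), array([0.0501, 0.0286]), -87.69646835327148)
side jaw 53 [ 0.5012 -0.0039  0.0536] (array([0.5038, 0.0018]), array([0.0489, 0.0341]), -81.94127178192139)
bed (array([0.5823, 0.0051]), array([0.2797, 0.0738]), 1.653253197669983)
knob 24 [0.5043 0.0016 0.0941] (array([0.5045, 0.0023]), array([0.0203, 0.0198]), 9.242094993591309)
valve_blue 0.67 top [ 0.7456 -0.243   0.0696] (array([ 0.75  , -0.2388]), array([0.0634, 0.0607]), -28.304737091064453)
valve_orange 0.76 top [0.4461 0.2251 0.0382] (array([0.447 , 0.2253]), array([0.096, 0.046]), 24.156761169433594)
valve_green 0.66 top [0.4365 0.3153 0.0384] (array([0.4373, 0.3168]), array([0.1129, 0.0425]), 7.878645896911621)
tray (array([ 0.5042, -0.2473]), array([0.2764, 0.2428]), 82.17292022705078)
crate (array([0.5148, 0.2394]), array([0.3019, 0.2887]), -82.72623443603516)
```

View pics/b_side.png

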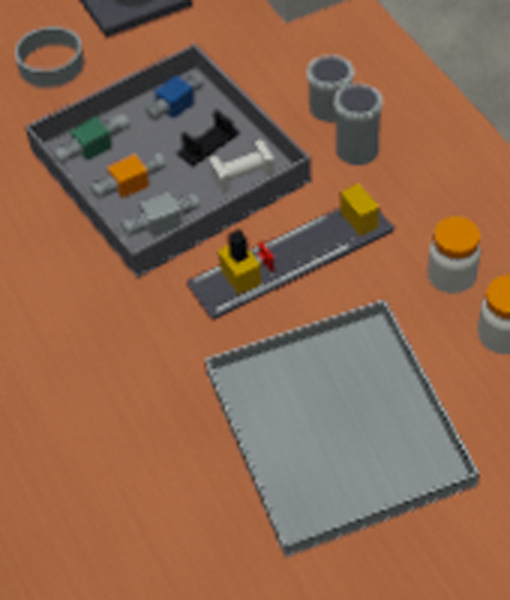

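```bash
cat >> h.py <<'E'
from scipy.spatial.transform import Rotation as Rn
YG=np.deg2rad(2.15)
GC=np.array([.5835,.007])
TC=np.array([.5055,-.2462]); YT=np.deg2rad(-7.9)
def g2w(x,y=0): 
    c,s=np.cos(YG),np.sin(YG); return GC+np.array([c*x-s*y,s*x+c*y])
def w2g(p):
    c,s=np.cos(YG),np.sin(YG); d=np.asarray(p)[:2]-GC; return np.array([c*d[0]+s*d[1],-s*d[0]+c*d[1]])
def t2w(x,y=0):
    c,s=np.cos(YT),np.sin(YT); return TC+np.array([c*x-s*y,s*x+c*y])
def quat(psi,flip=0):
    """tool down, jaws open along world direction psi"""
    y=np.array([np.cos(psi),np.sin(psi),0]); 
    if flip: y=-y
    x=np.array([0,0,-1.]); z=np.cross(x,y)
    q=Rn.from_matrix(np.c_[x,y,z]).as_quat(); return np.r_[q[3],q[:3]]
def best(pos,psi):
    q0=np.array(manip.get_qpos()); b=None
    for f in (0,1):
        j=manip.ik(list(pos),list(quat(psi,f)))
        if j is None: continue
        j=np.array(j); c=abs(j-q0).max()+ (5 if abs(j[5])>2.4 else 0)
        if b is None or c<b[0]: b=(c,quat(psi,f))
    if b is None: raise RuntimeError("ik none")
    return list(b[1])
def ptp(xy,z,psi):
    p=[float(xy[0]),float(xy[1]),float(z)]; q=best(p,psi); manip.move_ptp(p,q); return q
def lin(xy,z,feed=.15,f=None):
    return manip.move_linear([float(xy[0]),float(xy[1]),float(z)],feed=feed,f_stop=f)
HUE=dict(valve_blue=(100,130),valve_orange=(8,17),valve_green=(60,95))
def allpts(n,save=None):
    im,d=snap(n,save); H,W=d.shape
    P=unproj(n,np.stack(np.meshgrid(np.arange(W),np.arange(H)),-1).reshape(-1,2),d=d.ravel()).reshape(H,W,3)
    P[d==0]=np.nan
    return im,P,cv2.cvtColor(im,cv2.COLOR_BGR2HSV)
def find(q,n="top",cen=(.515,.24),half=.14,z0=.005,data=None):
    im,P,hsv=data or allpts(n)
    lo,hi=HUE[q]
    reg=(np.hypot(P[...,0]-cen[0],P[...,1]-cen[1])<half*1.42)
    m=reg&(hsv[...,0]>=lo)&(hsv[...,0]<=hi)&(hsv[...,1]>110)&(hsv[...,2]>40)&(P[...,2]>z0+.028)&(P[...,2]<z0+.12)
    if m.sum()<15: return None
    nl,lab,st,_=cv2.connectedComponentsWithStats(m.astype(np.uint8)); k=1+st[1:,4].argmax(); m=lab==k
    B=P[m]; zt=np.median(B[:,2]); c=rect(B)[0]
    near=reg&(P[...,2]>z0+.010)&(np.hypot(P[...,0]-c[0],P[...,1]-c[1])<.062)&(P[...,2]<zt+.008)
    Q=P[near][:,:2]; a=None
    # restrict to valve strip, iterate from the best strip direction
    best_=(-1,0)
    for t in np.deg2rad(np.arange(-90,90,1.)):
        u=np.array([np.cos(t),np.sin(t)]); l=(Q-c)@u; w=(Q-c)@[-u[1],u[0]]
        s=((abs(w)<.013)&(abs(l)>.024)).sum()
        if s>best_[0]: best_=(s,t)
    t=best_[1]
    for _ in range(3):
        u=np.array([np.cos(t),np.sin(t)]); w=(Q-c)@[-u[1],u[0]]
        S=Q[abs(w)<.021]; S0=S-S.mean(0); e=np.linalg.eigh(S0.T@S0)[1][:,1]; t=np.arctan2(e[1],e[0])
    t=(t+np.pi/2)%np.pi-np.pi/2
    u=np.array([np.cos(t),np.sin(t)]); l=(Q-c)@u; w=(Q-c)@[-u[1],u[0]]; l=l[abs(w)<.013]
    return dict(c=np.array(c),yaw=t,z=zt,n=int(m.sum()),ends=(l.min(),l.max()))
def find2(q,**k):
    a=find(q,"top",**k); b=find(q,"side",**k)
    for r in (a,b):
        if r: print(q,r["c"].round(4),round(np.degrees(r["yaw"]),1),round(r["z"],4),r["n"],np.round(r["ends"],3))
        else: print(q,None)
    return a,b
E
python3 - <<'E'
from h import *
for q in HUE: find2(q)
# knob
K=np.array([.5055,.0045])
ptp(K,.25,YG); manip.grip(.05,40)
lin(K,.136); print(manip.get_position(),manip.get_ft_force())
manip.grip(0,40); print(manip.get_opening(),manip.get_ft_force(),manip.get_position(),manip.get_clock())
allpts("top","c_top")
E
```

```text
valve_blue [0.5734 0.3381] 17.8 0.0411 118 [-0.047  0.049]
valve_blue [0.5718 0.337 ] 17.0 0.0388 61 [-0.05   0.049]
valve_orange [0.4504 0.2293] 4.2 0.0409 121 [-0.051  0.054]
valve_orange [0.4493 0.2301] 3.5 0.0372 18 [-0.052  0.053]
valve_green [0.4347 0.3203] 9.5 0.0411 111 [-0.056  0.059]
valve_green [0.4325 0.3166] 9.6 0.0394 58 [-0.053  0.061]
[0.50588522 0.00449112 0.13679402] [-0.3047193   0.01893832  0.76314658]
0.01955521416424738 [-1.69213985 -0.30833621  6.32637813] [0.50585096 0.00447904 0.13684665] 5.5667
```

```bash
python3 - <<'E'
from h import *
p=np.array(manip.get_position()); print(p,w2g(p))
u=np.array([np.cos(YG),np.sin(YG)])
t=p[:2]+u*.062
print(lin(t,p[2],.04,f=18)); p2=np.array(manip.get_position()); print(p2,w2g(p2),manip.get_ft_force(),manip.get_clock())
manip.dwell(.2);p2=np.array(manip.get_position()); print(p2,manip.get_ft_force())
im,P,hsv=allpts("top","d_top"); crop(im,200,140,300,250,5,"d_top_c")
E
```

```text
[0.50581271 0.00449949 0.13683379] [-0.07772641  0.00041575]
True
[0.55224152 0.00620887 0.1368522 ] [-0.03126616  0.00038211] [-6.45910731 -0.87895471  9.71281732] 6.725
[0.55217969 0.00621874 0.13686571] [-5.95391813  0.65974453  8.23980209]
```

View pics/d_top_c.png

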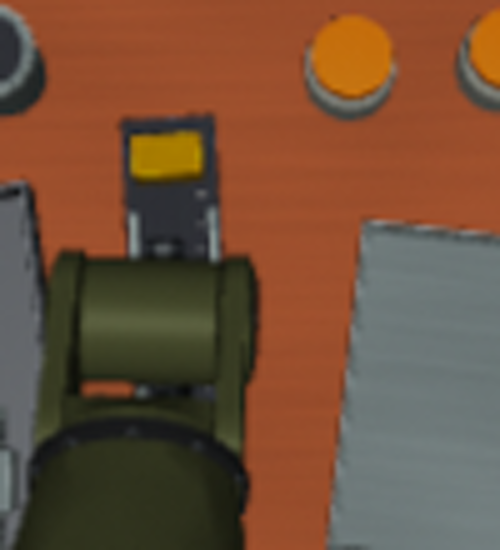

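```bash
cat >> h.py <<'E'
X0=-.0313
ZK=.1368
def jawto(j,feed=.06,f=None):
    r=lin(g2w(X0-j,.0004),ZK,feed,f); p=manip.get_position(); print("jaw",r,round(X0-w2g(p)[0],4),np.round(manip.get_ft_force(),1)); return r
def release():
    manip.grip(.05); p=manip.get_position(); lin(p[:2],.20,.25)
def pick(q):
    a,b=find2(q)
    c=(a["c"]*.65+b["c"]*.35) if b is not None and np.hypot(*(a["c"]-b["c"]))<.008 else a["c"]
    psi=a["yaw"]+np.pi/2
    manip.grip(.060,60) 
    ptp(c,.20,psi); lin(c,.088,.12); print("at",manip.get_position(),manip.get_ft_force())
    manip.grip(0,60); print("open",manip.get_opening(),manip.get_ft_force())
    lin(c,.22,.15); manip.dwell(.2); print("lifted",manip.get_opening(),np.round(manip.get_ft_force(),1),manip.get_clock())
E
python3 - <<'E'
from h import *
jawto(.075,.08); release()
pick("valve_blue")
im,d=snap("side"); crop(im,120,60,320,260,3,"e_side")
E
```

```text
jaw False 0.0751 [-4.4 -0.7  3.7]
valve_blue [0.5728 0.3376] 18.0 0.041 120 [-0.047  0.049]
valve_blue None
at [0.57315825 0.33777021 0.08895816] [-0.2767791  -0.71308299  0.19480655]
open 0.0346707642778855 [-1.04106517 -0.68757956  5.74703945]
lifted 0.03509032186627864 [-0.2  0.1 -2.6] 13.1917
```

View pics/e_side.png

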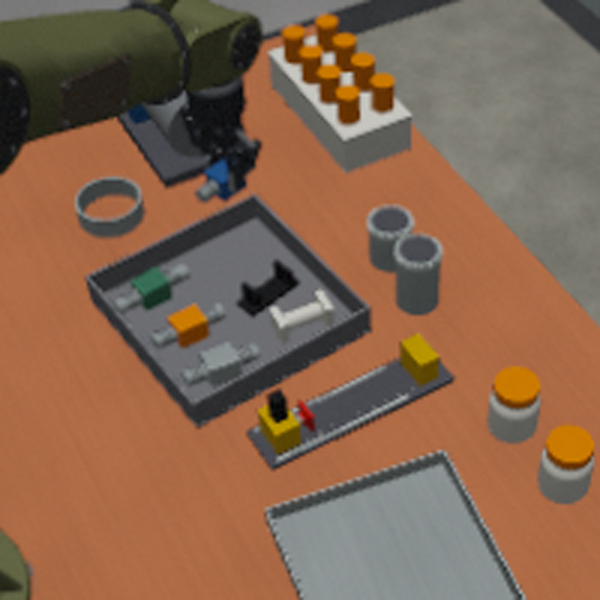

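```bash
cat >> h.py <<'E'
LEN=dict(valve_blue=.096,valve_orange=.106,valve_green=.116)
def place_gauge(q,gap=.010,y=0.):
    x=.090-LEN[q]/2-gap; c=g2w(x,y)
    ptp(c,.21,YG+np.pi/2); print("open",manip.get_opening())
    lin(c,.110,.15); r=lin(c,.0945,.04,f=6); p=manip.get_position(); print("down",r,p,np.round(manip.get_ft_force(),1))
    manip.grip(.06); lin(p[:2],.20,.2); print(manip.get_clock())
E
python3 - <<'E'
from h import *
place_gauge("valve_blue")
# clear to the left a bit to look
ptp(g2w(X0-.075),.24,YG)
d=allpts("top"); crop(d[0],200,140,300,250,5,"f_top")
r=find("valve_blue",cen=(.59,.01),half=.08,z0=.010,data=d); print(r)
d=allpts("side"); crop(d[0],180,150,300,240,5,"f_side")
r=find("valve_blue",cen=(.59,.01),half=.08,z0=.010,data=d); print(r)
E
```

```text
open 0.03450923421314376
down True [0.61526848 0.00818048 0.09399759] [-2.5 -0.1  6. ]
16.8
{'c': array([0.6151, 0.0094]), 'yaw': np.float64(0.049703345537423615), 'z': np.float64(0.04560056391626832), 'n': 123, 'ends': (np.float64(-0.045485278394939425), np.float64(0.060951184841820924))}
{'c': array([0.6136, 0.0053]), 'yaw': np.float64(0.050715614519989405), 'z': np.float64(0.044033082843333265), 'n': 79, 'ends': (np.float64(-0.04847512806269122), np.float64(0.06170809817577992))}
```

View pics/f_top.png

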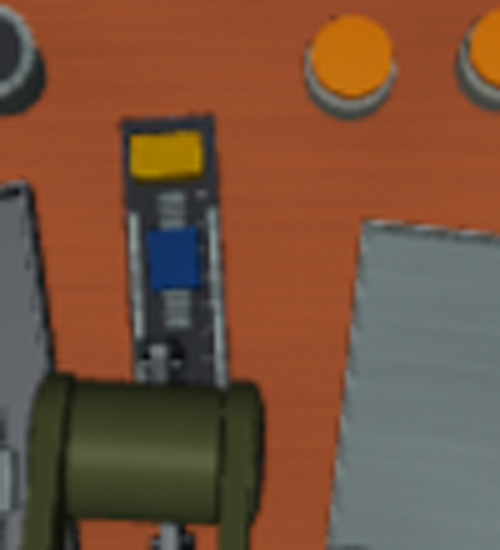

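View pics/f_side.png

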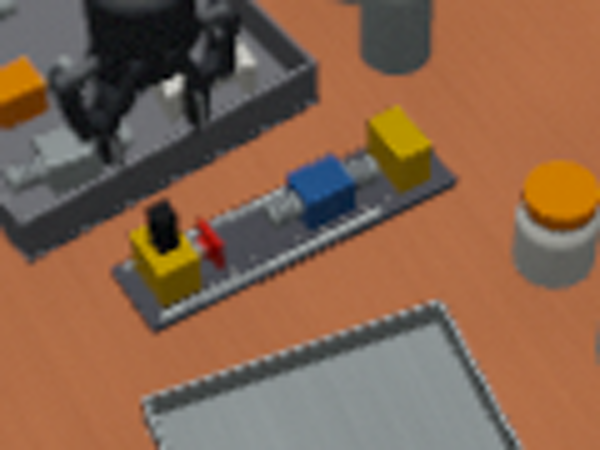

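```bash
cat >> h.py <<'E'
def gripknob(j):
    c=g2w(X0-j,.0004)
    manip.grip(.05,40); ptp(c,.21,YG); lin(c,ZK,.12); manip.grip(0,40); print("knob open",manip.get_opening(),np.round(manip.get_ft_force(),1))
def measure(q):
    jt=LEN[q]-.080-.006
    jawto(jt+.016,.08,25)
    for k in (.010,.005,.002,0): jawto(jt+k,.04,25)
    manip.dwell(1.0); print(np.round(manip.get_ft_force(),1))
E
python3 - <<'E'
from h import *
gripknob(.075); measure("valve_blue"); print(manip.get_clock())
d=snap("side")[0]; crop(d,180,150,300,240,5,"g_side")
E
```

```text
knob open 0.019631565286960376 [-1.7  0.5  5.5]
jaw False 0.0253 [4.3 0.2 5.1]
jaw False 0.0197 [ 0.3 -0.2  6. ]
jaw False 0.0148 [-0.8 -0.8  7.9]
jaw False 0.0121 [-4.6 -0.9 10.8]
jaw False 0.0104 [-7.7 -0.9 12.4]
[-7.6 -1.4 12.4]
22.7667
```

View pics/g_side.png

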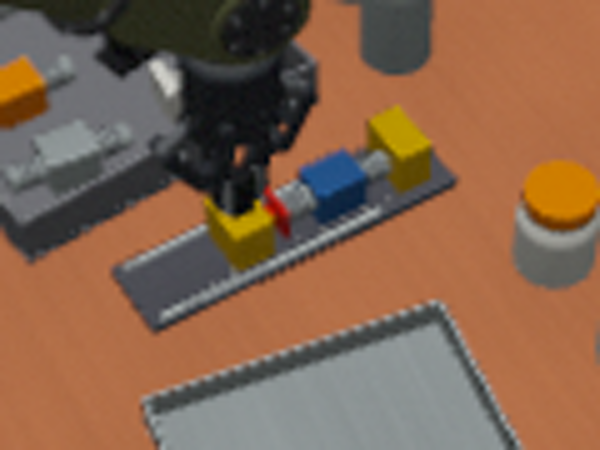

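```bash
cat >> h.py <<'E'
def look_gauge(q):
    R=[]
    for n in ("top","side"):
        r=find(q,n,cen=(.59,.01),half=.08,z0=.010); R.append(r)
        print(n,None if r is None else (r["c"].round(4),w2g(r["c"]).round(4),round(np.degrees(r["yaw"]),1),round(r["z"],4)))
    return R
def pick_gauge(q,xy=None,psi=YG+np.pi/2):
    c=g2w(.090-LEN[q]/2) if xy is None else xy
    manip.grip(.06,60); ptp(c,.20,psi); lin(c,.094,.12); manip.grip(0,60); print("open",manip.get_opening(),np.round(manip.get_ft_force(),1))
    lin(c,.22,.15); manip.dwell(.2); print("lifted",manip.get_opening(),np.round(manip.get_ft_force(),1))
def place_tray(y,x=0.):
    c=t2w(x,y)
    ptp(c,.21,YT+np.pi/2); print("open",manip.get_opening())
    lin(c,.105,.15); r=lin(c,.0875,.04,f=6); p=manip.get_position(); print("down",r,p,np.round(manip.get_ft_force(),1))
    manip.grip(.06); lin(p[:2],.20,.2); print(manip.get_clock())
E
python3 - <<'E'
from h import *
jawto(.075,.08); release()
look_gauge("valve_blue")
pick_gauge("valve_blue")
d=snap("side")[0]; crop(d,180,110,300,200,5,"i_side")
E
```

```text
jaw False 0.0751 [-3.1  0.4 11.5]
top (array([0.6262, 0.0101]), array([0.0428, 0.0015]), np.float64(2.3), np.float64(0.0454))
side (array([0.6246, 0.0046]), array([ 0.041 , -0.0039]), np.float64(-0.1), np.float64(0.0434))
open 0.034816452377323316 [-3.1 -1.1  6.5]
lifted 0.03527331657191905 [-0.1 -0.6 -0.6]
```

View pics/i_side.png

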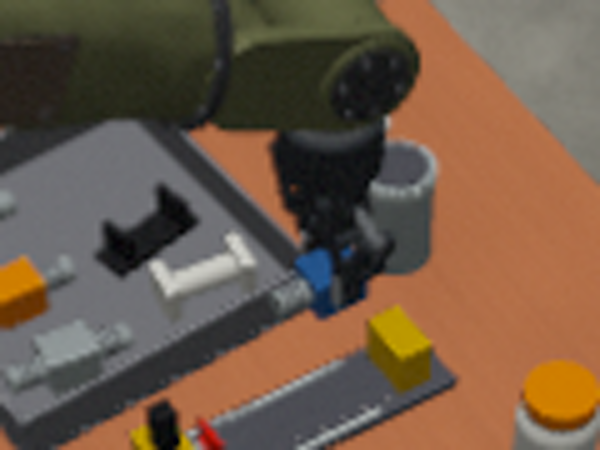

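```bash
python3 - <<'E'
from h import *
place_tray(-.075)
ptp((.50,.10),.26,np.pi/2)
d=snap("side")[0]; crop(d,140,110,310,310,3,"j_side")
d=snap("top")[0]; crop(d,115,155,355,275,3.3,"j_top")
for n in("top","side"): print(find("valve_blue",n,cen=TC,half=.12,z0=.004))
E
```

```text
open 0.03467338607642633
down True [ 0.4951641  -0.3204777   0.08896704] [-2.3  1.9  8.4]
32.625
{'c': array([ 0.4963, -0.3189]), 'yaw': np.float64(-0.14391278234018934), 'z': np.float64(0.03992037322583662), 'n': 124, 'ends': (np.float64(-0.04735497468483298), np.float64(0.04666776277187669))}
{'c': array([ 0.4941, -0.3227]), 'yaw': np.float64(-0.15112128986551454), 'z': np.float64(0.03714146977302296), 'n': 117, 'ends': (np.float64(-0.04941303170304311), np.float64(0.04757966679635315))}
```

View pics/j_side.png

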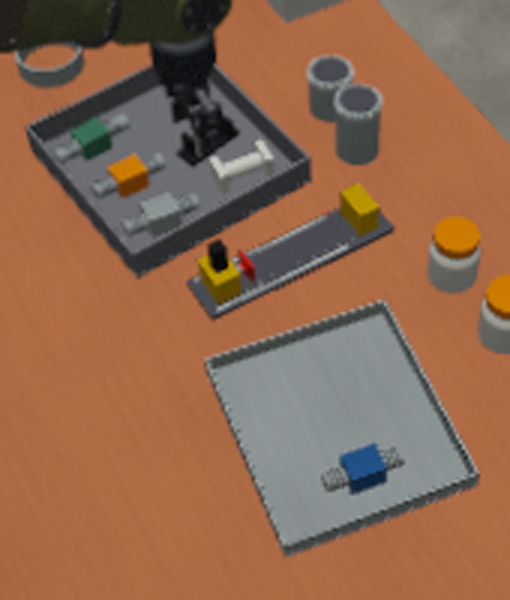

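View pics/j_top.png

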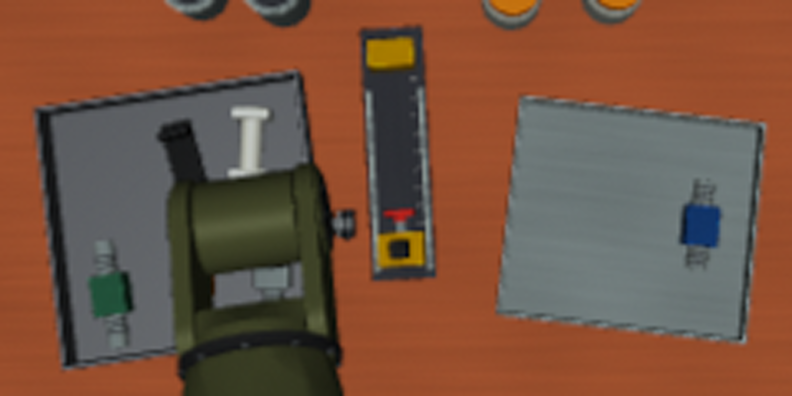

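```bash
python3 - <<'E'
from h import *
ptp(g2w(X0-.075,-.06),.24,YG)
pick("valve_orange")
place_gauge("valve_orange")
ptp(g2w(X0-.075),.22,YG)
look_gauge("valve_orange")
d=snap("side")[0]; crop(d,140,110,310,310,3,"k_side")
E
```

```text
valve_orange [0.4504 0.2307] 3.9 0.042 112 [-0.051  0.054]
valve_orange [0.4497 0.2265] 3.2 0.0381 29 [-0.052  0.054]
at [0.45046784 0.2293151  0.08863659] [-0.46157418 -0.34770235  0.43558181]
open 0.03522089534219593 [-1.55178855 -1.44552663  6.84547105]
lifted 0.034953146820337455 [-0.1  0.3 -1.4] 39.6
open 0.0347574952745179
down True [0.61024277 0.00800101 0.09387299] [-1.1 -0.5  5.1]
42.9583
top (array([0.612 , 0.0094]), array([0.0286, 0.0013]), np.float64(2.5), np.float64(0.0456))
side (array([ 0.6012, -0.0047]), array([ 0.0172, -0.0124]), np.float64(-0.2), np.float64(0.0414))
```

View pics/k_side.png

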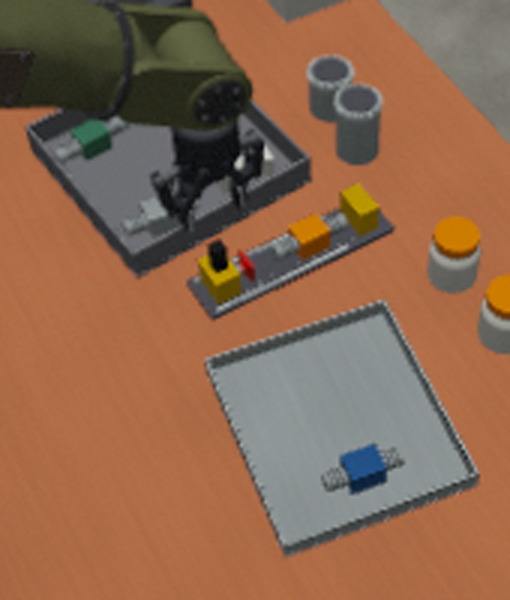

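```bash
sed -i 's/(.010,.005,.002,0): jawto/(.010,.005,.002,-.0004): jawto/' h.py; python3 - <<'E'
from h import *
gripknob(.075); measure("valve_orange"); print(manip.get_clock())
d=snap("side")[0]; crop(d,180,150,300,240,5,"l_side")
jawto(.075,.08); release()
look_gauge("valve_orange")
d=snap("side")[0]; crop(d,140,110,310,310,3,"l_side2")
E
```

```text
knob open 0.019234183083542203 [-0.9  0.6  6.5]
jaw False 0.0353 [3.2 0.7 4.4]
jaw False 0.0297 [1.1 1.  7.6]
jaw False 0.0248 [0.1 1.3 8.3]
jaw False 0.0221 [-4.9 -0.3 10.5]
jaw False 0.02 [-8.1 -1.1 13. ]
[-7.2  0.4 13. ]
48.85
jaw False 0.0751 [-6.2 -0.6 13.9]
top (array([0.6212, 0.01  ]), array([0.0378, 0.0016]), np.float64(1.3), np.float64(0.0464))
side (array([ 0.602 , -0.0053]), array([ 0.018, -0.013]), np.float64(0.1), np.float64(0.0433))
```

View pics/l_side.png

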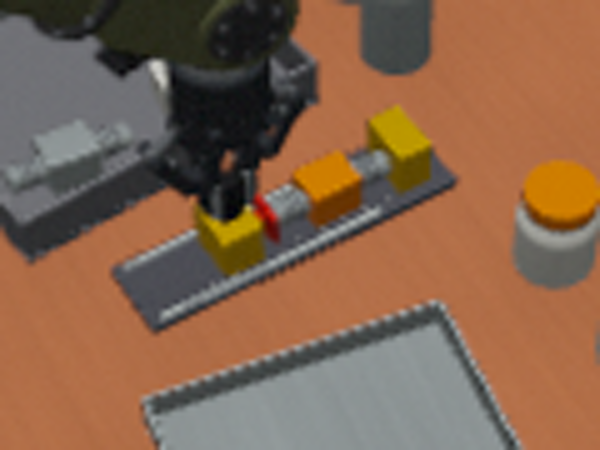

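View pics/l_side2.png

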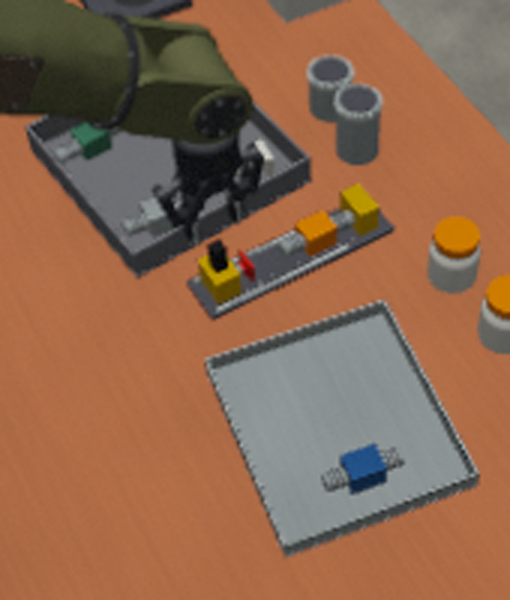

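Orange was squeezed (pixel ~(330,190) of crop, touching the anvil) and now lies free on the bed against the anvil. On to tray, then green.

```bash
python3 - <<'E'
from h import *
pick_gauge("valve_orange")
place_tray(0.005)
ptp(g2w(X0-.075,-.06),.24,YG)
d=snap("side")[0]; crop(d,140,110,310,310,3,"m_side")
pick("valve_green")
d=snap("side")[0]; crop(d,120,60,320,260,3,"m_side2")
E
```

```text
open 0.03471630113926923 [-3.1  0.5  6.6]
lifted 0.03478480385615215 [ 0.4  0.3 -2. ]
open 0.035299469817846624
down True [ 0.50616352 -0.24125556  0.0889737 ] [-2.6  1.   8. ]
58.325
valve_green [0.4349 0.3203] 9.8 0.0414 110 [-0.056  0.059]
valve_green [0.4298 0.3157] -1.8 0.0389 44 [-0.051  0.026]
at [0.43342443 0.31885609 0.08870857] [ 0.16105044 -0.59985256 -0.05035537]
open 0.03520714758269662 [-0.94330652  0.1355096   6.82905321]
lifted 0.03499618557621357 [ 0.1 -0.2 -1.9] 64.275
```

View pics/m_side.png

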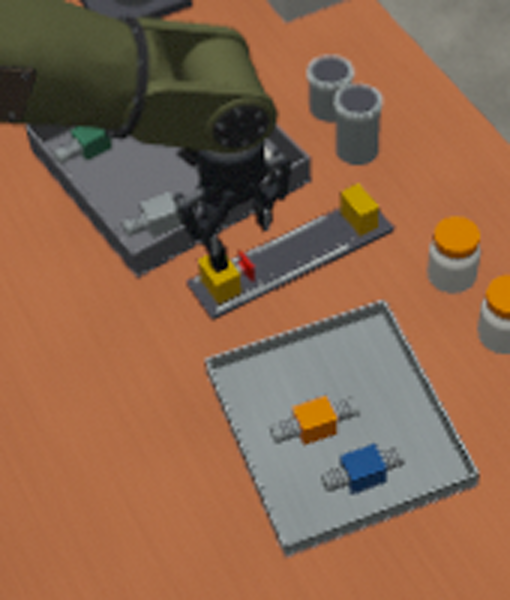

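View pics/m_side2.png

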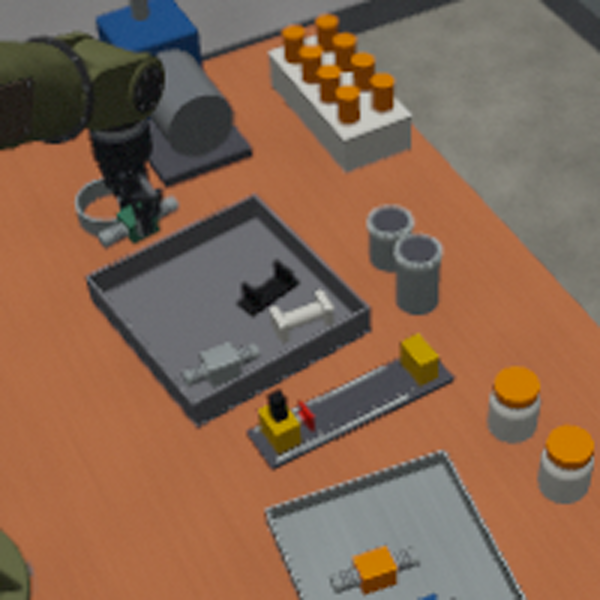

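```bash
python3 - <<'E'
from h import *
place_gauge("valve_green")
ptp(g2w(X0-.075),.22,YG)
look_gauge("valve_green")
d=snap("side")[0]; crop(d,140,110,310,310,3,"n_side")
E
```

```text
open 0.03512372589654578
down True [0.60526616 0.00780752 0.09394873] [-2.1  0.7  5.9]
67.9583
top (array([0.6071, 0.0081]), array([0.0236, 0.0002]), np.float64(3.9), np.float64(0.0462))
side (array([0.6046, 0.0029]), array([ 0.0209, -0.0049]), np.float64(2.1), np.float64(0.0427))
```

View pics/n_side.png

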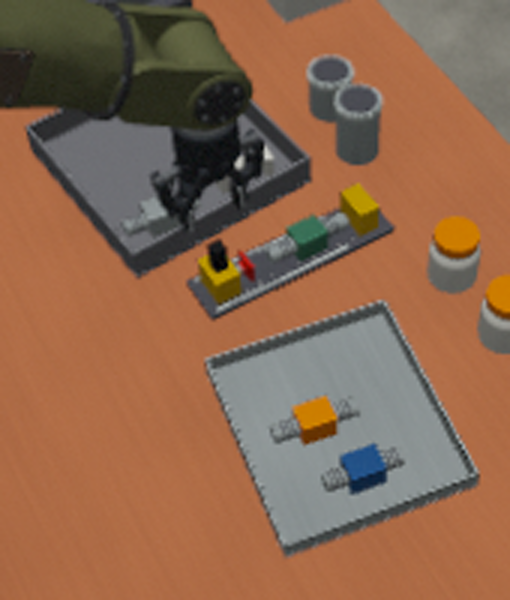

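```bash
python3 - <<'E'
from h import *
gripknob(.075); measure("valve_green"); print(manip.get_clock())
d=snap("side")[0]; crop(d,180,150,300,240,5,"o_side")
jawto(.075,.08); release()
look_gauge("valve_green")
d=snap("side")[0]; crop(d,140,110,310,310,3,"o_side2")
E
```

```text
knob open 0.01939469967507778 [-1.1  0.4  5.3]
jaw False 0.0452 [5.2 0.7 4.1]
jaw False 0.0397 [0.9 0.4 7.9]
jaw False 0.0349 [-0.5  0.1  8.2]
jaw False 0.0322 [-4.1  0.3 10.8]
jaw False 0.03 [-7.2 -0.5 13.4]
[-7.1 -0.4 13.7]
73.725
jaw False 0.0753 [-5.1  0.3 12.7]
top (array([0.6161, 0.0081]), array([ 0.0326, -0.0001]), np.float64(2.3), np.float64(0.0461))
side (array([6.141e-01, 6.000e-04]), array([ 0.0303, -0.0075]), np.float64(0.5), np.float64(0.0438))
```

View pics/o_side.png

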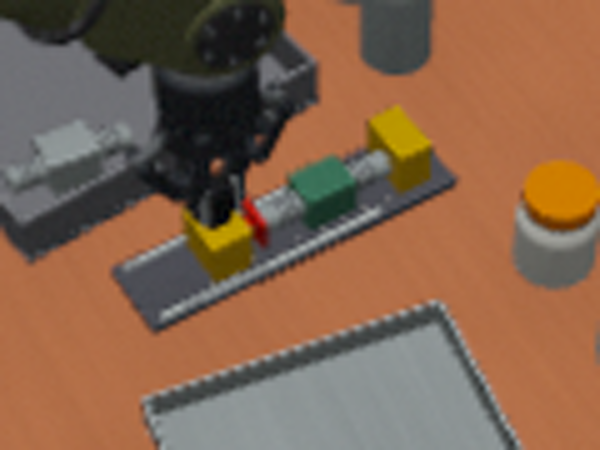

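View pics/o_side2.png

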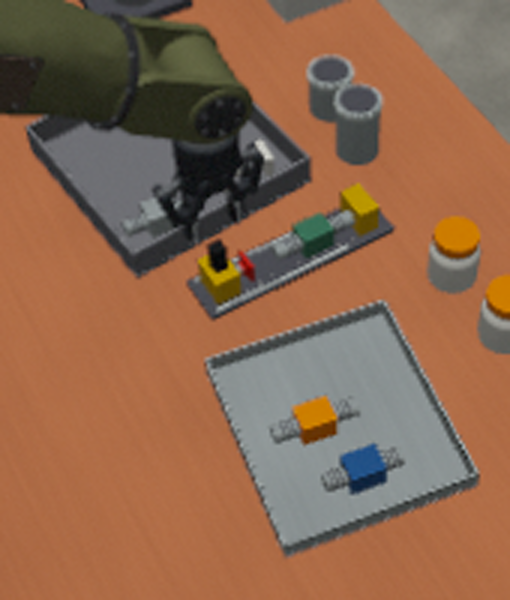

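```bash
python3 - <<'E'
from h import *
pick_gauge("valve_green")
place_tray(0.080)
gripknob(.075)
jawto(.010,.08,25); jawto(-.004,.03,18); manip.dwell(.3); print(manip.get_position(),manip.get_ft_force())
release()
q=manip.get_position(); 
ptp((.35,.15),.30,np.pi/2)
for n in("top","side"):
    d=allpts(n)
    for v in HUE:
        r=find(v,n,cen=TC,half=.10,z0=.004,data=d); print(n,v,None if r is None else (r["c"],round(np.degrees(r["yaw"]),1),round(r["z"],4)))
    if n=="top": 
        crop(d[0],115,125,355,275,3.3,"p_top"); im,P,hsv=d
        kn=(abs(P[...,0]-.53)<.08)&(abs(P[...,1]-.005)<.04)&(P[...,2]>.088)&(P[...,2]<.1); print(P[kn].mean(0),w2g(P[kn].mean(0)))
    else: crop(d[0],140,110,310,310,3,"p_side")
print(manip.get_clock())
E
```

```text
open 0.03492192651826734 [-2.8  0.1  6.8]
lifted 0.034458382694352856 [ 0.1 -0.1 -2.3]
open 0.03458362247747433
down True [ 0.51647688 -0.16696489  0.0889565 ] [-2.2  0.8  8. ]
82.8333
knob open 0.01969340190072902 [-1.5 -0.7  6.8]
jaw False 0.0094 [ 3.9 -0.5  3.7]
jaw True 0.0 [-6.6 -0.5  9.9]
[0.55214747 0.00615587 0.13754375] [-5.14189225 -0.07207026  8.27998375]
top valve_blue (array([ 0.4966, -0.3185]), np.float64(-8.4), np.float64(0.0398))
top valve_orange (array([ 0.4808, -0.234 ]), np.float64(-8.3), np.float64(0.0399))
top valve_green (array([ 0.5165, -0.1655]), np.float64(-8.0), np.float64(0.0395))
[0.55466939 0.00808094 0.09570368] [-0.02876976  0.00216178]
side valve_blue (array([ 0.4931, -0.3238]), np.float64(-9.0), np.float64(0.0376))
side valve_orange (array([ 0.4694, -0.2494]), np.float64(-9.0), np.float64(0.0351))
side valve_green (array([ 0.5137, -0.1716]), np.float64(-8.0), np.float64(0.0378))
89.3833
```

View pics/p_top.png

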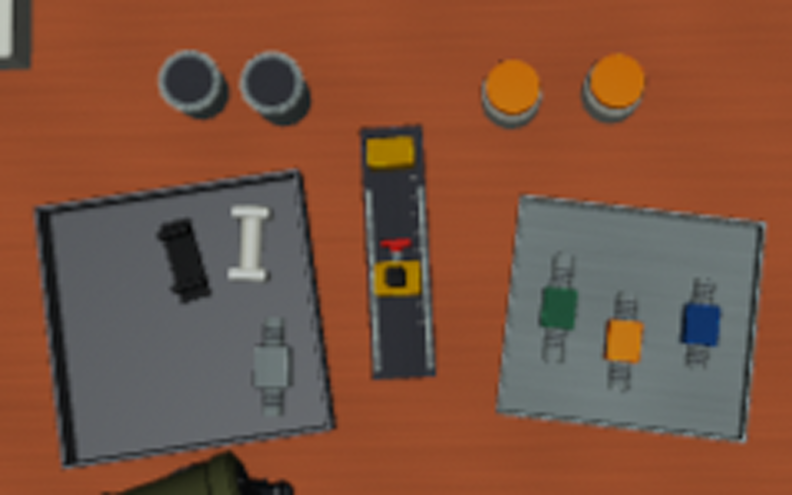

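View pics/p_side.png

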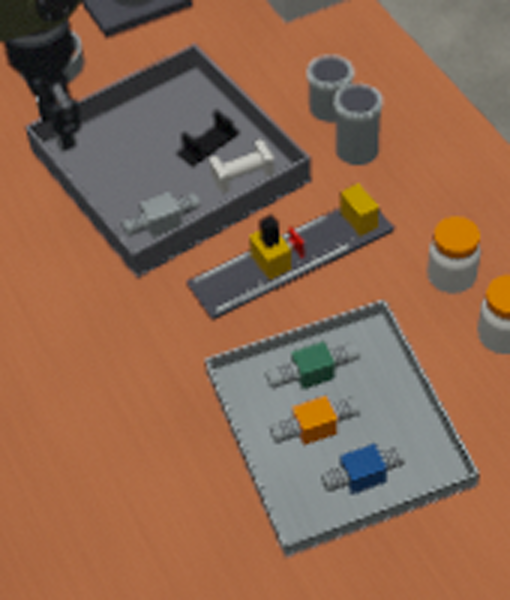

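```bash
python3 - <<'E'
from h import *
for n in ("top","side"):
    im,P,hsv=allpts(n)
    kn=(abs(P[...,0]-.53)<.08)&(abs(P[...,1]-.005)<.04)&(P[...,2]>.088)&(P[...,2]<.1); print(n,kn.sum(),rect(P[kn]),P[kn].mean(0).round(4))
    y=(abs(P[...,0]-.55)<.05)&(abs(P[...,1]-.005)<.04)&(hsv[...,0]>18)&(hsv[...,0]<32)&(hsv[...,1]>150)&(P[...,2]>.049)&(P[...,2]<.061)
    print("jawtop",y.sum(),P[y].mean(0).round(4),rect(P[y]))
print(manip.get_position(),manip.get_ft_force())
E
```

```text
top 31 (array([0.5544, 0.0095]), array([0.0174, 0.0174]), -1.6467208862304688) [0.5544 0.0084 0.095 ]
jawtop 83 [0.5523 0.0059 0.0548] (array([0.5531, 0.0083]), array([0.0462, 0.0321]), 89.11356353759766)
side 23 (array([0.5519, 0.0059]), array([0.023 , 0.0201]), -80.0914716720581) [0.5499 0.0049 0.0934]
jawtop 58 [ 0.546  -0.0028  0.0534] (array([0.5496, 0.0045]), array([0.0513, 0.0349]), 88.84986114501953)
[0.35040257 0.14973813 0.29952377] [ 0.23820423  0.98751931 -0.50373992]
```

```bash
python3 - <<'E'
from station import manip
manip.job_done(); print(manip.get_clock())
E
```

```text
the job is handed in; nothing more can be done
the job is handed in; nothing more can be done
```

I gauged all three valve bodies in the order blue, orange, green, laid each flat in the steel tray, and handed the job in at about 90 s. After each measurement I drew the jaw back before moving the valve.

- **Gauging:** From the arm's position, the plunger was pushed in about 5.6 mm for blue, 6.0 mm for orange and 6.0 mm for green. Each was held for 1 s with about 7–8 N on the tool. The plunger itself can't be read, so these depths come from a jaw zero I set by pushing the empty jaw shut first.
- **Tray:** The last pictures show all three lying flat inside it. Orange sat about 25 mm from where I put it down, so it was knocked there later; I left it.
- **Gauge:** It is empty. The jaw met its end stop at the same position as in the reference push, and the two cameras agreed to within about 3 mm.
- **Rest of the bench:** The bare valve, bobbin and bracket are still in the bin, and the cans and jars look unmoved. The final close-ups did not show the wrench and only partly showed the sieve, but the arm never worked near either.
- **Disagreement between readings:** The side camera read 2–5 mm off the top camera, and more for orange against the wooden bench. I relied on the top camera and on touch where they differed.

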